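# Clamp a split cutting board back together

### The arm

A 6-joint arm with a two-finger parallel gripper is mounted at the origin on the work surface. World frame = base frame: x ahead of the robot, y to its left, z up, the work surface at z = 0. Lengths are in mm, angles in rad, forces in N, time in s.
With the tool pointing down it reaches from about 300 to 775 mm from the base axis. Payload 14.6 kg.
Tool frame: the origin (TCP) lies midway between the tips of the shut fingers; the grasp point (between the pads) lies manip.grasp_offset behind it (manip.grasp_offset is the distance from the TCP to the grasp point, in mm); z points along the fingers, y is the direction in which the jaws open and shut (so a half turn about z gives the same grasp; the last joint's range is limited). The gripper opens to 94 mm and grips with 3 to 60 N. Pads are 16 mm wide; open, the fingers measure 119 mm over their backs; the gripper's body (75 mm by 177 mm) begins 78 mm behind the grasp point.
Start: joints at [1.25, 0.3, 1.521, -0, 1.321, -0.067], TCP at [138.094, 532.371, 205.446] pointing down, gripper open.
Joint ranges: [-3.03, 3.03], [-0.79, 2.21], [0.23, 2.52], [-1.04, 4.18], [0, 3.07], [-2.55, 2.55]. Speed limits (rad/s): [2.22, 2.22, 2.57, 3.14, 3.14, 3.14].

### API

Orientations are given as [roll, pitch, yaw] about the fixed x, y, z axes, in that order (R = Rz(yaw) Ry(pitch) Rx(roll)).
In Python, from cell import monitor, vision, order, manip gives the robot as it stands.
- The arm moves only by the shell command python3 -m jog 'ROWS' [FORCE]. ROWS is JSON, a list of rows, each a list of 7 numbers: the shift along the tool's x, y, z in cm, then the turn, a rotation vector about the tool's x, y, z in rad, then the opening in per cent of the stroke, from 0 (shut) to 100 (fully open). In form: [[tx, ty, tz, rx, ry, rz, jaw], ...]. A call has 1 to 8 rows; each row shifts and turns the commanded pose from where the row before left it, along the tool's axes as they then stand; what a row does not reach is not made up. A row lasts 1/10 s, in which the tool goes at most 50 mm and 8.59 degrees, less where a joint would pass 70% of its speed; a pose out of reach is approached as far as the arm can. A call is refused whole if a number of a shift passes 5 or a number of a turn 0.15, either way. A call with a gripper value outside its range is refused whole. The fingers move at their own pace and stop on an object; FORCE is the grip in N (left out, the last holds). Time passes only in rows, so rows that do not move let the fingers close. It gives the time, the measured TCP pose, the force and the opening at its end, in the units of the state.
- monitor.read_state(): the state, without advancing time (a new reading comes with each control period).
- vision.camera(name): name is "scene" or "top" or "wrist"; returns a dict with "color" (400x640x3 uint8, blue, green, red), "fx", "fy", "cx", "cy" (pixels), "distortion" ([k1, k2, p1, p2, k3] as OpenCV has them; the pictures are not rectified), "cam_to_world" (4x4, takes a point from camera to world coordinates); the wrist camera has in their place "tool_from_camera" (4x4, takes a point from camera to tool coordinates, whose origin is the TCP and whose axes are the flange's). Camera axes: x right, y down, z forward; pixel columns grow to the right and rows downward; lengths in mm; the calibration is good to about 2 mm. A picture is of the moment at which its call begins: read the wrist's pose just before it. There is no depth.
- order.sign_off(): hands the job in, once; it reports no verdict.
The state is a dict: "clock": time; "joints": joint angles; "qd": joint speeds; "effort": joint torques, N m; "eef_pos": TCP position; "eef_rot": TCP orientation; "wrist_force": force on the tool from outside, world axes, zero at the start; "moment": the same for the moment, N m; "finger_gap": finger opening in mm.
Only numpy, scipy, OpenCV 4.12 (cv2) and the standard library are available. Lean on these libraries where they do the work, as an engineer would, in place of code of your own. Each camera call takes 0.05 s, during which the arm holds its last target.

### The job

A strip has split off the thick wooden cutting board lying between the jaws of the one-hand bar clamp. Slide the strip along the board until their ends are flush, then pump the clamp's trigger until the jaws close the split and grip firmly, without crushing the wood. Finish while still holding the trigger squeezed with the clamp tight; do not let go, and leave the glue bottle, tape roll and can alone.

Things in the scene. Friction and masses are not known exactly. Their poses are not given: they have to be found in the camera images.
- clamp: One-hand ratchet bar clamp, black plastic, steel bar, 0.6 kg, lying loose and flat, 36 mm high. Origin on the table under the bar, in the housing. x along the bar to the far jaw, y to the handle (jaws reach to -y), z up. mm: housing x -24..27, y -16..54; near jaw x 2..26, y -108..-14; fixed grip x 10..30, y 50..142, z 1..34; bar tail to x = -100 - jaw. A squeeze may shift it 10 mm and turn it 0.15 rad.
- handle (a point): Clamp point (-2, 106, 17) mm, clamp axes: half-way between the outer faces of the fixed grip (+x side) and the released trigger (-x side), half-way up. Take both from above, fingers closing along the clamp's x: 65 mm over both when released, 41 mm when fully squeezed. Between squeezes open to 80 mm or more, so that the trigger returns fully although the loose clamp has shifted.
- trigger (a joint): Trigger lever, 12 mm thick, 28 mm high, 90 mm long, hinged at (-10, 50) mm of the clamp: 0 = released (a spring returns it with about 4 N at the fingers), 0.42 rad = fully squeezed. A full squeeze draws the far jaw in by about 8 mm (teeth 4 mm apart; the first part of a stroke may be idle).
- jaw (a joint): Travel of the far jaw with its bar, m: 0 = wide open (200 mm between the pads), grows as the jaws close, to 0.065. It stays when the trigger is let go, but under load slips back up to 4 mm to the next tooth: the pressure is sure only while the trigger is kept squeezed.
- pad (a joint): Squash of the near jaw's rubber pad, m: 0 = unloaded, to 0.009. It shows the clamping force, 5 N per mm: 10 to 40 N is a firm grip, over 60 N crushes the wood. The force is roughly 1.5 times what the fingers press beyond 6 N (a squeeze of 20 N gives 15 to 25 N), less if the trigger reaches the end of its stroke first: then release and squeeze again.
- near_pad (a point): Middle of the near pad's face, (40, -86, 18) mm in the clamp's frame, same axes. The pad is 42 mm along y and 32 mm high; it faces +x.
- far_pad (a point): Middle of the far pad's face, at (240 - jaw in mm, -86, 18) mm in the clamp's frame, same axes. It is as large as the near pad and faces -x.
- board_mid (a point): Centre (half-way up) of the larger part of the maple cutting board: 100 mm (x) by 180 mm (y) by 36 mm high, about 0.5 kg, loose on the table. Axes nearly those of the clamp. The split face is at x = -50 mm; its ends are at y = -90 and 90 mm.
- strip_mid (a point): Centre (half-way up) of the split-off maple strip: 46 mm (x) by 180 mm (y) by 36 mm high, about 0.2 kg, loose on the table between near pad and board but shifted 50 to 110 mm to the board's -y, with some mm of gap on both sides. Put back, its centre is at (-73, 0, 0) mm in the frame of board_mid.
- glue_bottle: White bottle, 58 mm in diameter, 165 mm high, origin under its foot. Bystander.
- tape_roll: Roll of packing tape lying flat, 100 mm in diameter, 48 mm high, origin under its centre. Bystander.
- food_can: Food can with a plain paper label, 103 mm in diameter, 119 mm high, origin under its centre. Bystander.
Mind the look-alikes: they are no part of the job. What is shaped like the part that bears strip_mid but black or orange is not meant.

How it is judged (in metres and radians):
On the way, in this order (a step that is already met when the one before it is completed fails the run):
1. the strip lies beside the board with its ends flush (y of strip_mid in the frame of board_mid between -0.007 and 0.007 m and x of strip_mid in the frame of board_mid below -0.06 m), for 0.2 s.
2. the jaws grip strip and board with the split closed (x of strip_mid in the frame of board_mid between -0.0755 and -0.068 m and angle between the x axis of strip_mid and the x axis of board_mid, either way round below 0.04 rad and contact force between clamp and strip above 6 N and contact force between clamp and board above 4 N), for 0.2 s.
At the end, for the whole second after the job is handed in: Strip flat against the split face (gap under 2.5 mm, 0.04 rad), ends flush within 7 mm; clamp presses on the strip with 6 to 60 N, on the board with over 4 N; fingers still press on the clamp (over 3 N), trigger drawn in over 0.04 rad; all lie flat, at rest (all of step 2 and y of strip_mid in the frame of board_mid between -0.007 and 0.007 m and contact force between clamp and strip below 60 N and value of joint trigger above 0.04 rad and contact force between the fingers and clamp above 3 N and angle between each of strip_mid, board_mid's own z axis and vertical below 0.06 rad and height (world z) of each of strip_mid, board_mid below 0.024 m and linear speed of clamp below 0.02 m/s); the arm keeps its last pose, push and grip.
It fails at once if the wood is crushed: the clamp presses with more than 60 N (contact force between clamp and strip above 60 N or contact force between clamp and board above 60 N).
It fails at once if a bystander is moved more than 30 mm (distance of any of glue_bottle, tape_roll, food_can from where it was at the start of the episode above 0.03 m).
It also fails if it takes over 72 s, if anything falls off the work surface, if the arm or the gripper's body presses on something with over 40 N, if the wrist force passes 120 N, or if a joint passes its speed limit or range.

## Working session

There is one attempt and no reset: what is moved stays moved. The work goes in short steps, Python scripts to look and compute and a shell command to move; the robot and the scene stay as the last step left them, time stands still between calls to the robot, and variables do not carry over. Pictures are saved under pics/ and viewed, and the job is handed in when it is done.

```bash
ls; mkdir -p pics; python3 - <<'E'
from cell import monitor, vision, order, manip
import cv2
print(manip.grasp_offset); s=monitor.read_state(); print({k:s[k] for k in('clock','eef_pos','eef_rot','finger_gap','wrist_force')})
for n in('top','scene','wrist'):
    c=vision.camera(n); cv2.imwrite(f'pics/{n}0.png',c['color']); print(n,c['fx'],c['cx'],c['cy'],c['distortion'],c.get('cam_to_world',c.get('tool_from_camera')))
E
```

```text
pics
18.8
{'clock': 0.0, 'eef_pos': array([138.00402145, 532.10987743, 204.85703584]), 'eef_rot': array([-3.14037299e+00, -8.21808271e-05,  2.88781901e+00]), 'finger_gap': 94.21686317007371, 'wrist_force': array([-0.19675599, -0.54165226,  0.3927312 ])}
top 510.7261515833763 312.7127453697978 204.04228216183364 [-0.00809477  0.          0.          0.          0.        ] [[ 3.62553530e-03 -9.79233359e-01  2.02703932e-01  2.79054989e+02]
 [-9.99993371e-01 -3.61849261e-03  4.05333000e-04 -1.12716493e+01]
 [ 3.36567085e-04 -2.02704058e-01 -9.79239987e-01  1.28966870e+03]
 [ 0.00000000e+00  0.00000000e+00  0.00000000e+00  1.00000000e+00]]
scene 371.8520352596182 312.61055331715767 203.31585288849652 [-0.05590331  0.          0.          0.          0.        ] [[-1.51636314e-01  6.88863905e-01 -7.08853263e-01  1.36927153e+03]
 [ 9.88350847e-01  1.15102499e-01 -9.95691577e-02  1.20088471e+02]
 [ 1.30011834e-02 -7.15694023e-01 -6.98292943e-01  8.58184689e+02]
 [ 0.00000000e+00  0.00000000e+00  0.00000000e+00  1.00000000e+00]]
wrist 317.4052429691773 319.8069378530474 203.50458313574063 [-0.04604614  0.          0.          0.          0.        ] [[-9.57385080e-04 -9.69903302e-01 -2.43488536e-01  7.07565624e+01]
 [ 9.99999365e-01 -7.83907110e-04 -8.09362037e-04  1.22250034e+00]
 [ 5.94130517e-04 -2.43489157e-01  9.69903437e-01 -1.78615633e+02]
 [ 0.00000000e+00  0.00000000e+00  0.00000000e+00  1.00000000e+00]]
```

View pics/top0.png

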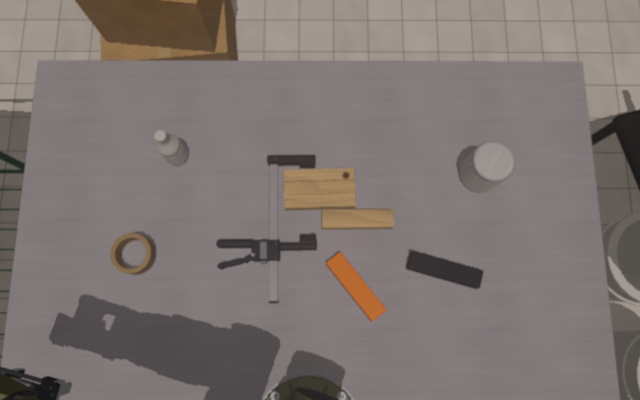

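View pics/scene0.png

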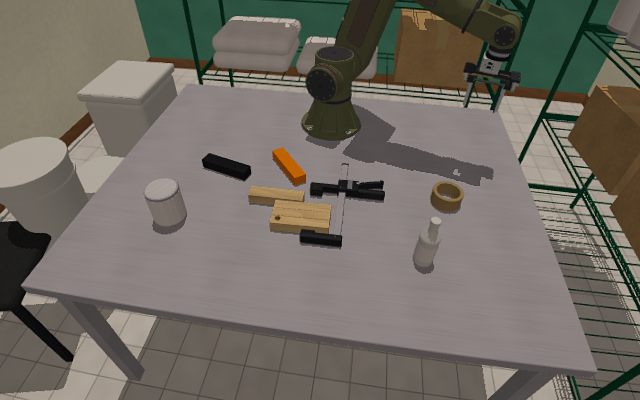

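View pics/wrist0.png

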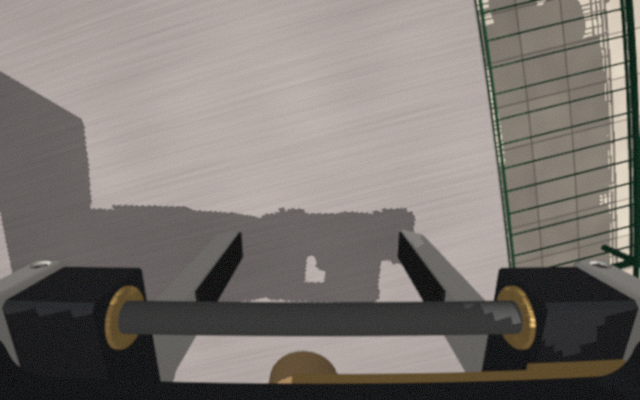

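```bash
cat > h.py <<'E'
from cell import monitor, vision, order, manip
import cv2, numpy as np
from scipy.spatial.transform import Rotation as R
def ray(c,uv,z,T=None):
    T=np.array(c['cam_to_world']) if T is None else T
    K=np.array([[c['fx'],0,c['cx']],[0,c['fy'],c['cy']],[0,0,1]])
    p=cv2.undistortPoints(np.array(uv,float).reshape(-1,1,2),K,np.array(c['distortion'])).reshape(-1,2)
    d=np.c_[p,np.ones(len(p))]@T[:3,:3].T; o=T[:3,3]
    return (o+d*((z-o[2])/d[:,2])[:,None])
def woodmask(im):
    h=cv2.cvtColor(im,cv2.COLOR_BGR2HSV)
    return cv2.inRange(h,(10,70,110),(28,255,255))
def top(zt=36):
    c=vision.camera('top'); m=woodmask(c['color']); m[:150]=0;m[250:]=0;m[:,:200]=0
    return c,m
E
python3 - <<'E'
from h import *
c,m=top(); im=c['color']
cv2.imwrite('pics/c1.png',cv2.resize(im[140:320,200:410],None,fx=3.8,fy=3.2,interpolation=cv2.INTER_CUBIC))
h=cv2.cvtColor(im,cv2.COLOR_BGR2HSV); print(h[200,320],h[220,370],h[212,320])
n,l,st,_=cv2.connectedComponentsWithStats(m); print(st)
for i in range(1,n):
    if st[i,4]>300:
        r=cv2.minAreaRect(np.argwhere(l==i)[:,::-1].astype(np.float32)); b=cv2.boxPoints(r); print(r); print(ray(c,b,36).round(1))
s=cv2.inRange(im,(0,0,0),(45,45,45)); 
n,l,st,_=cv2.connectedComponentsWithStats(s[140:320,200:330])
for a in st:
  if a[4]>20: print(a)
E
```

```text
[ 17 107 165] [ 16 105 156] [  0  18 127]
[[     0      0    640    400 251782]
 [   284    168    110     61   4218]]
((338.5, 198.0), (60.0, 109.0), 90.0)
[[ 631.9   62.6   36. ]
 [ 633.  -214.7   36. ]
 [ 478.5 -210.3   36. ]
 [ 477.6   60.3   36. ]]
[    0     0   130   180 23400]
```

View pics/c1.png

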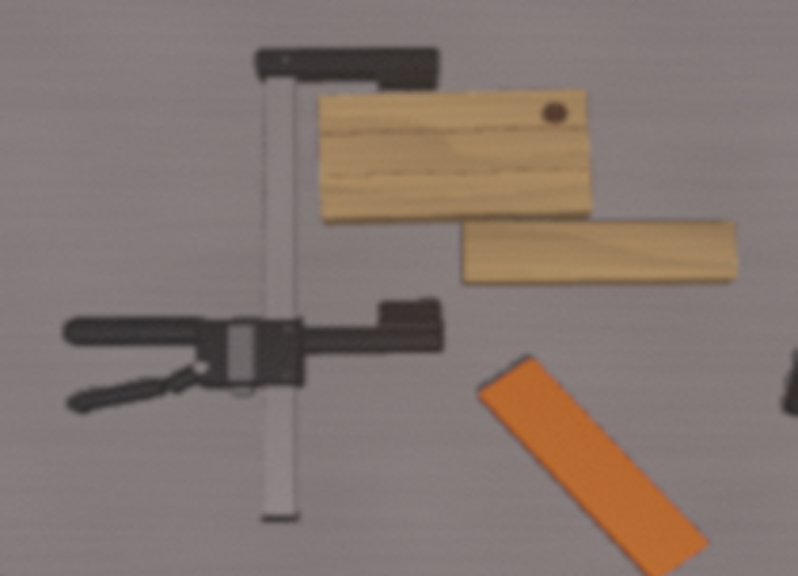

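```bash
python3 - <<'E'
from h import *
c=vision.camera('top')
f=lambda L:[(200+u/3.8-.37,140+v/3.2-.34) for u,v in L]
print('board TL TR BR',ray(c,f([(319,95),(585,90),(590,210),(321,214)]),36).round(0)[:,:2].tolist())
print('strip TL TR BR BL',ray(c,f([(464,221),(735,221),(737,277),(464,279)]),36).round(0)[:,:2].tolist())
print('near pad face ends, far pad',ray(c,f([(380,300),(440,300),(380,88),(437,88)]),34).round(0)[:,:2].tolist())
print('bar L R top, bottom',ray(c,f([(264,85),(296,85),(264,512),(297,512),(261,515),(299,515)]),18).round(0)[:,:2].tolist())
print('grip end, trigger end, grip base',ray(c,f([(65,331),(70,405),(200,318),(200,345)]),34).round(0)[:,:2].tolist())
E
```

```text
board TL TR BR [[628.0, 64.0], [633.0, -114.0], [536.0, -116.0], [532.0, 61.0]]
strip TL TR BR BL [[527.0, -33.0], [527.0, -212.0], [483.0, -212.0], [481.0, -33.0]]
near pad face ends, far pad [[464.0, 21.0], [465.0, -18.0], [635.0, 23.0], [635.0, -15.0]]
bar L R top, bottom [[642.0, 102.0], [642.0, 80.0], [303.0, 95.0], [303.0, 74.0], [301.0, 97.0], [301.0, 73.0]]
grip end, trigger end, grip base [[440.0, 226.0], [383.0, 221.0], [450.0, 139.0], [429.0, 138.0]]
```

```bash
python3 -m jog '[[0,0,0,0,0,0.15,22],[0,0,0,0,0,0.15,22],[0,0,0,0,0,0.15,22],[0,0,0,0,0,0.15,22],[0,0,0,0,0,0.15,22],[0,0,0,0,0,0.15,22],[0,0,0,0,0,0.15,22],[0,0,0,0,0,0.15,22]]' 20; python3 -m jog '[[-2,1,0,0,0,0.117,22],[-4,2,0,0,0,0,22],[-4,2,0,0,0,0,22],[-4,2,0,0,0,0,22],[-4,2,0,0,0,0,22],[-4,2,0,0,0,0,22],[-4,2,0,0,0,0,22],[-4,2,0,0,0,0,22]]'
```

```text
clock: 1.05
eef_pos: [138.1, 532.3, 205.3]
eef_rot: [-3.142, 0.0, 1.682]
wrist_force: [-0.2, -0.8, 0.2]
finger_gap: 33.5
clock: 1.85
eef_pos: [290.7, 232.0, 205.6]
eef_rot: [3.141, -0.0, 1.571]
wrist_force: [-0.2, -0.5, -1.2]
finger_gap: 20.4
```

```bash
python3 -m jog '[[-4,2,0,0,0,0,22],[-4,2,0,0,0,0,22],[-4,2,0,0,0,0,22],[-4,2,0,0,0,0,22],[-4,2,0,0,0,0,22],[-4,2,0,0,0,0,22],[-4,2,0,0,0,0,22],[-4,2,0,0,0,0,22]]'; python3 -m jog '[[-4,2,0,0,0,0,22],[-4,2,0,0,0,0,22],[-4,1,0,0,0,0,22],[-3.3,0.3,0,0,0,0,22],[0,0,0,0,0,0,22],[0,0,0,0,0,0,22]]'
```

```text
clock: 2.65
eef_pos: [450.8, -88.3, 205.5]
eef_rot: [3.141, 0.0, 1.57]
wrist_force: [0.4, 1.2, 0.2]
finger_gap: 20.8
clock: 3.25
eef_pos: [503.1, -239.4, 205.0]
eef_rot: [-3.141, -0.001, 1.57]
wrist_force: [0.7, 1.0, 0.5]
finger_gap: 20.9
```

```bash
python3 -m jog '[[0,0,4.5,0,0,0,22],[0,0,4.5,0,0,0,22],[0,0,4.5,0,0,0,22],[0,0,1.5,0,0,0,22],[0,0,0,0,0,0,22]]'; python3 - <<'E'
from h import *
s=monitor.read_state();c=vision.camera('wrist'); cv2.imwrite('pics/w1.png',c['color']);print(s['eef_pos'])
c=vision.camera('top'); cv2.imwrite('pics/t1.png',cv2.resize(c['color'][140:320,230:500],None,fx=2.9,fy=2.9,interpolation=cv2.INTER_CUBIC))
E
```

```text
clock: 3.75
eef_pos: [502.4, -237.5, 53.5]
eef_rot: [-3.138, -0.002, 1.572]
wrist_force: [0.5, 0.0, -0.9]
finger_gap: 20.9
[ 502.35104455 -237.48578593   53.46899543]
```

View pics/w1.png

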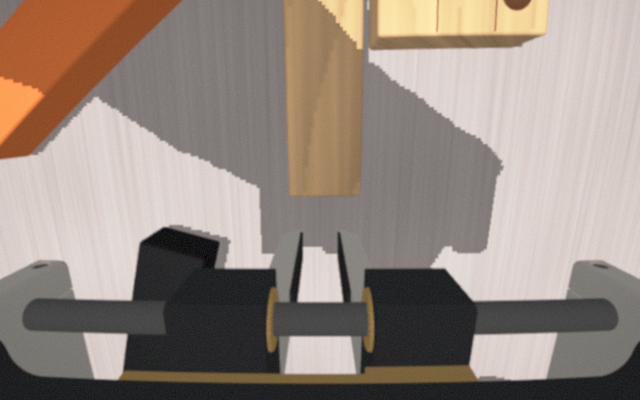

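View pics/t1.png

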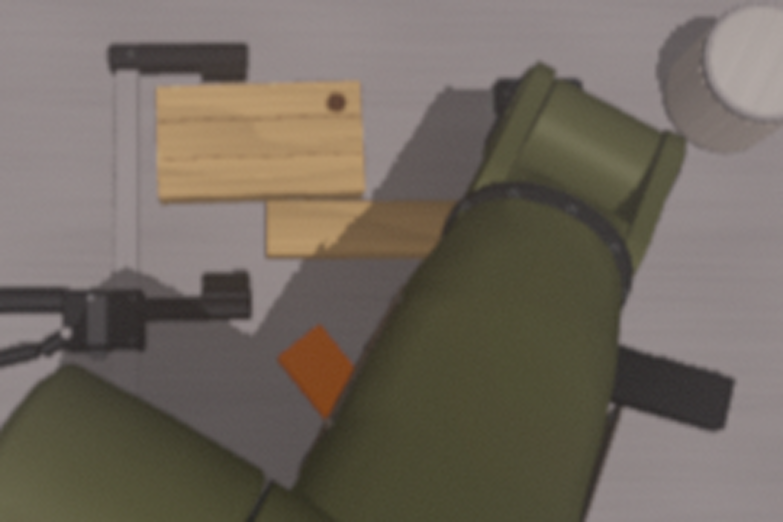

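```bash
python3 -m jog '[[0,0.1,2,0,0,0,22],[0,0,2,0,0,0,22],[0,0,0.2,0,0,0,22],[0,0,0,0,0,0,22]]'; python3 -m jog '[[0.5,0,0,0,0,0,22],[0.5,0,0,0,0,0,22],[0.5,0,0,0,0,0,22],[0.5,0,0,0,0,0,22],[0.5,0,0,0,0,0,22],[0.5,0,0,0,0,0,22]]'
```

```text
clock: 4.25
eef_pos: [504.9, -239.4, 14.8]
eef_rot: [3.14, 0.001, 1.571]
wrist_force: [-0.6, -0.2, 0.3]
finger_gap: 20.9
clock: 4.85
eef_pos: [504.6, -209.1, 13.7]
eef_rot: [3.141, 0.0, 1.571]
wrist_force: [0.8, -2.7, 1.7]
finger_gap: 20.9
```

```bash
python3 -m jog '[[0.8,0,0,0,0,0,22],[0.8,0,0,0,0,0,22],[0.8,0,0,0,0,0,22],[0.8,0,0,0,0,0,22],[0.8,0,0,0,0,0,22],[0.8,0,0,0,0,0,22],[0.8,0,0,0,0,0,22],[0.8,0,0,0,0,0,22]]';python3 - <<'E'
from h import *
s=monitor.read_state();c=vision.camera('wrist'); cv2.imwrite('pics/w2.png',c['color']);print(s['eef_pos'])
E
```

```text
clock: 5.65
eef_pos: [504.3, -144.7, 13.4]
eef_rot: [-3.142, 0.0, 1.571]
wrist_force: [0.0, -2.1, 2.1]
finger_gap: 20.7
[ 504.33529373 -144.65090017   13.43641429]
```

View pics/w2.png

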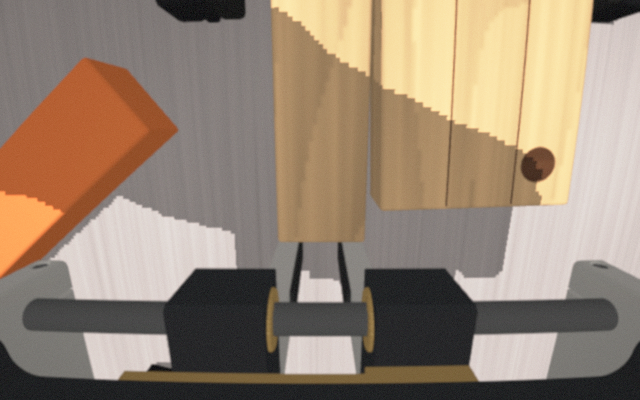

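```bash
cat >> h.py <<'E'
def wray(c,s,uv,z=36):
    T=np.eye(4); T[:3,:3]=R.from_euler('xyz',s['eef_rot']).as_matrix(); T[:3,3]=s['eef_pos']
    return ray(c,uv,z,T@np.array(c['tool_from_camera']))
E
python3 - <<'E'
from h import *
s=monitor.read_state();c=vision.camera('wrist')
p=wray(c,s,[(278,241),(366,240),(381,208),(568,203),(371,100),(370,193)]);print(p.round(1))
E
```

```text
[[ 482.2 -131.5   36. ]
 [ 528.2 -131.    36. ]
 [ 535.2 -113.7   36. ]
 [ 633.6 -111.1   36. ]
 [ 528.2  -61.1   36. ]
 [ 529.3 -105.9   36. ]]
```

```bash
python3 -m jog '[[0.5,0,0,0,0,0,22],[0.5,0,0,0,0,0,22],[0.4,0,0,0,0,0,22],[0.2,0,0,0,0,0,22],[0,0,0,0,0,0,22],[0,0,0,0,0,0,22]]';python3 - <<'E'
from h import *
s=monitor.read_state();c=vision.camera('wrist'); cv2.imwrite('pics/w3.png',c['color']);print(s['eef_pos'])
E
```

```text
clock: 6.35
eef_pos: [504.4, -129.3, 13.5]
eef_rot: [3.142, -0.0, 1.571]
wrist_force: [-0.2, -0.2, 1.3]
finger_gap: 20.5
[ 504.38897353 -129.31031415   13.47138141]
```

View pics/w3.png

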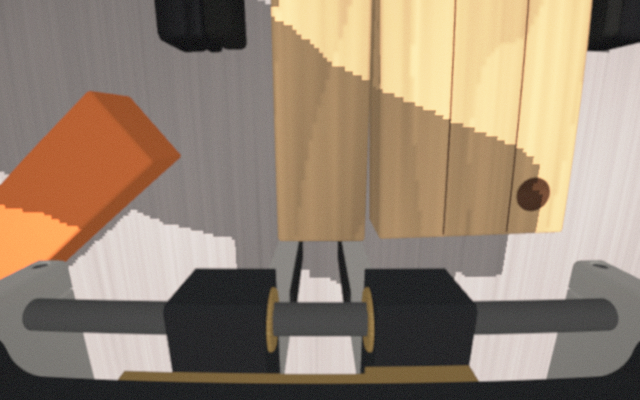

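```bash
python3 -m jog '[[-1.5,0,0,0,0,0,22],[-0.5,0,-2,0,0,0,22],[0,0,-4.5,0,0,0,22],[0,0,-4.5,0,0,0,100],[4,-1,-2,0,0,0,100],[4,-1,0,0,0,0,100],[4,-1,0,0,0,0,100],[4,-1,0,0,0,0,100]]'; python3 -m jog '[[4,-1,0,0,0,0,100],[4,-1,0,0,0,0,100],[4,-1,0,0,0,0,100],[2,-1,0,0,0,0.0,100],[0,0,0,0,0,-0.02,100],[0,0,0,0,0,0,100]]' 10;python3 - <<'E'
from h import *
s=monitor.read_state();c=vision.camera('wrist'); cv2.imwrite('pics/w4.png',c['color']);print(s['eef_pos'])
c=vision.camera('top'); cv2.imwrite('pics/t4.png',cv2.resize(c['color'][140:320,230:500],None,fx=2.9,fy=2.9,interpolation=cv2.INTER_CUBIC))
E
```

```text
clock: 7.2
eef_pos: [464.1, 11.1, 143.8]
eef_rot: [3.141, 0.0, 1.57]
wrist_force: [-0.1, 0.5, -0.5]
finger_gap: 57.1
clock: 7.8
eef_pos: [424.8, 150.1, 143.6]
eef_rot: [3.141, 0.0, 1.592]
wrist_force: [0.5, 0.2, 0.2]
finger_gap: 94.0
[424.79599776 150.06947948 143.57604913]
```

View pics/w4.png

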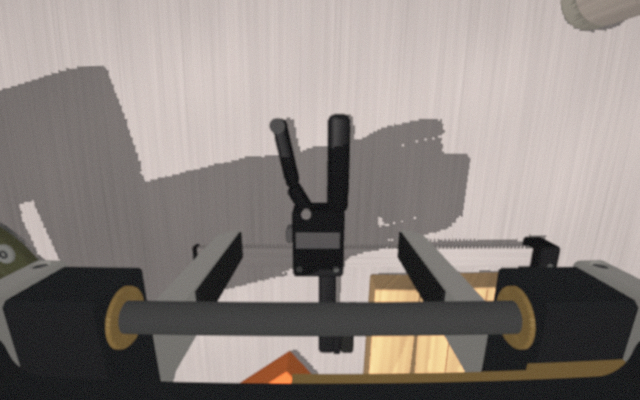

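View pics/t4.png

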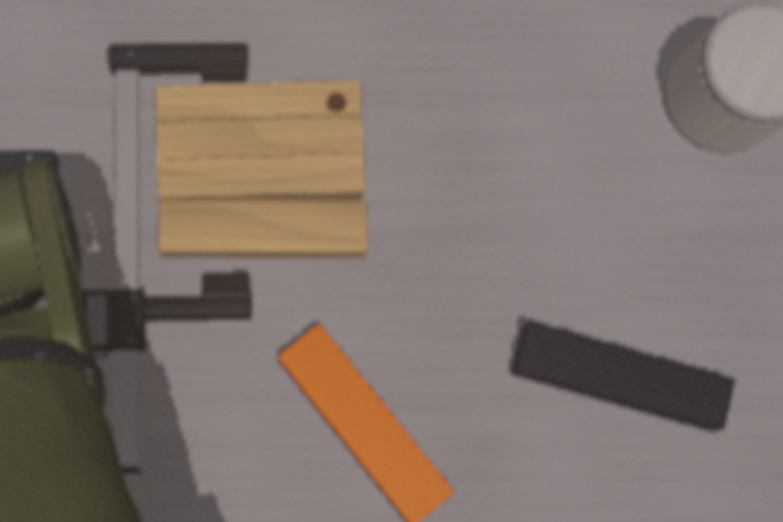

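```bash
python3 - <<'E'
from h import *
s=monitor.read_state();c=vision.camera('wrist')
print(wray(c,s,[(329,150),(351,150),(329,190),(350,195),(339,116)],34).round(1)); print(wray(c,s,[(270,122),(292,170),(279,150),(297,150)],31).round(1)); print(s['eef_rot'])
E
```

```text
[[432.3 198.5  34. ]
 [452.  198.9  34. ]
 [433.2 161.8  34. ]
 [452.8 157.4  34. ]
 [440.3 228.3  34. ]]
[[379.1 222.1  31. ]
 [398.7 179.4  31. ]
 [386.9 197.5  31. ]
 [403.3 197.7  31. ]]
[3.14142469e+00 9.03942502e-05 1.58948187e+00]
```

```bash
python3 -m jog '[[4.3,-0.4,2,0,0,0,100],[0,0,3,0,0,0,100],[0,0,3,0,0,0,100],[0,0,3,0,0,0,100],[0,0,2.7,0,0,0,100],[0,0,0,0,0,0,100],[0,0,0,0,0,0,100]]' 8;python3 - <<'E'
from h import *
s=monitor.read_state();c=vision.camera('wrist'); cv2.imwrite('pics/w5.png',c['color']);print(s['eef_pos'],s['wrist_force'])
E
```

```text
clock: 8.65
eef_pos: [420.0, 193.1, 7.0]
eef_rot: [-3.141, 0.0, 1.59]
wrist_force: [-0.3, 0.1, -0.1]
finger_gap: 94.0
[419.95739126 193.08703619   6.95547746] [-0.32102704  0.14757806 -0.09853556]
```

View pics/w5.png

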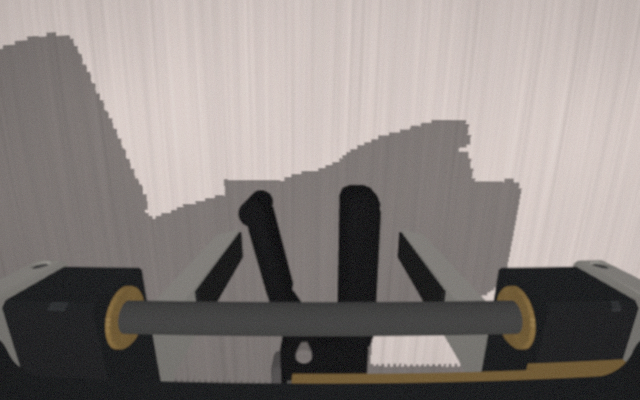

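```bash
python3 -m jog '[[0,0,0,0,0,0,30],[0,0,0,0,0,0,30],[0,0,0,0,0,0,30],[0,0,0,0,0,0,30],[0,0,0,0,0,0,30],[0,0,0,0,0,0,30],[0,0,0,0,0,0,30],[0,0,0,0,0,0,30]]' 15;python3 -m jog '[[0,0,0,0,0,0,30],[0,0,0,0,0,0,30],[0,0,0,0,0,0,30],[0,0,0,0,0,0,30]]'; python3 - <<'E'
from h import *
s=monitor.read_state()
c=vision.camera('top'); cv2.imwrite('pics/t6.png',cv2.resize(c['color'][140:320,230:500],None,fx=2.9,fy=2.9,interpolation=cv2.INTER_CUBIC))
E
```

```text
clock: 9.5
eef_pos: [420.0, 193.6, 6.7]
eef_rot: [3.14, -0.0, 1.591]
wrist_force: [2.6, -0.6, 2.3]
finger_gap: 41.5
clock: 9.9
eef_pos: [419.9, 193.7, 6.6]
eef_rot: [3.141, -0.0, 1.591]
wrist_force: [5.4, -0.6, 2.7]
finger_gap: 41.7
```

View pics/t6.png

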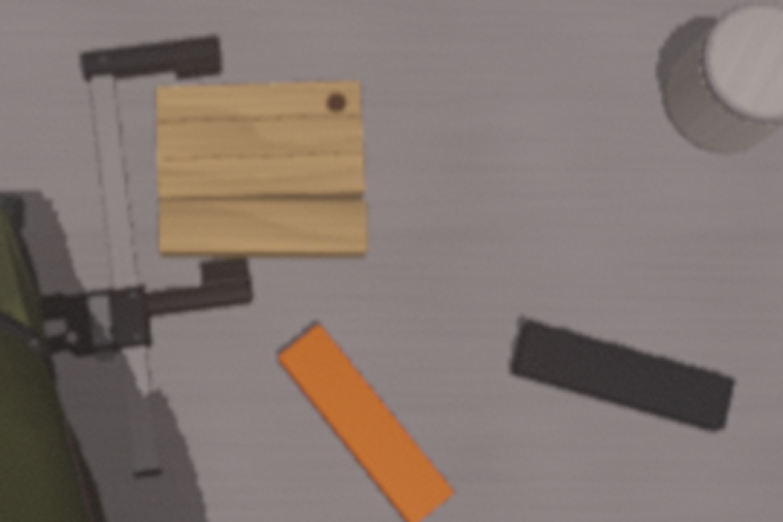

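```bash
cat >> h.py <<'E'
def tz(c,L,z): return ray(c,[(230+u/2.9-.33,140+v/2.9-.33) for u,v in L],z).round(0)[:,:2].tolist()
E
python3 - <<'E'
from h import *
c=vision.camera('top')
print('near',tz(c,[(202,263),(247,258)],34),'far',tz(c,[(177,77),(219,73)],34),'bar',tz(c,[(91,78),(116,76),(133,473),(161,473)],18),'board',tz(c,[(157,87),(360,83),(159,253),(366,253),(160,201),(366,201)],36))
im=c['color'][145:240,255:360]; cv2.imwrite('pics/z6.png',cv2.resize(im,None,fx=6,fy=6,interpolation=cv2.INTER_CUBIC))
E
```

```text
near [[472.0, 22.0], [477.0, -16.0]] far [[637.0, 46.0], [641.0, 9.0]] bar [[641.0, 123.0], [643.0, 101.0], [295.0, 79.0], [295.0, 56.0]] board [[628.0, 63.0], [632.0, -115.0], [480.0, 59.0], [481.0, -118.0], [526.0, 59.0], [526.0, -119.0]]
```

View pics/z6.png

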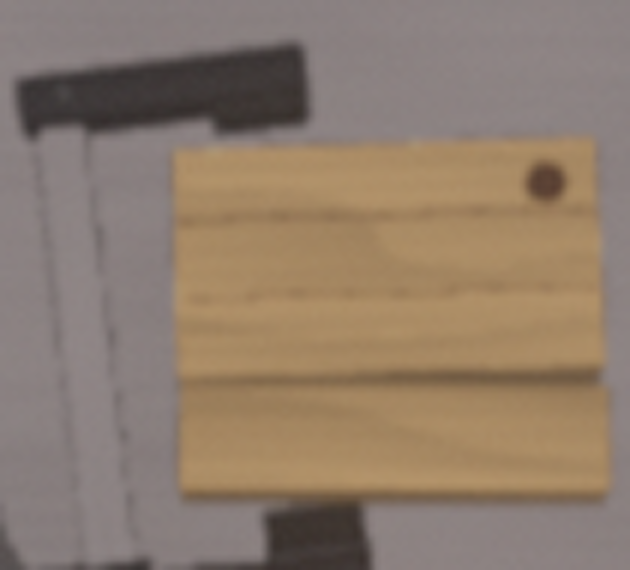

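```bash
python3 -m jog '[[0,0.3,0,0,0,0.018,30],[-0.1,0.3,0,0,0,0.018,30],[-0.1,0.3,0,0,0,0.018,30],[-0.1,0.3,0,0,0,0.018,30],[-0.1,0.3,0,0,0,0.018,30],[-0.1,0.3,0,0,0,0.02,30],[0,0,0,0,0,0,30],[0,0,0,0,0,0,30]]' 25; python3 - <<'E'
from h import *
c=vision.camera('top'); cv2.imwrite('pics/t7.png',cv2.resize(c['color'][140:320,230:500],None,fx=2.9,fy=2.9,interpolation=cv2.INTER_CUBIC))
E
```

```text
clock: 10.8
eef_pos: [436.8, 188.6, 6.5]
eef_rot: [-3.14, -0.001, 1.48]
wrist_force: [-3.1, 4.2, 7.7]
finger_gap: 41.5
```

View pics/t7.png

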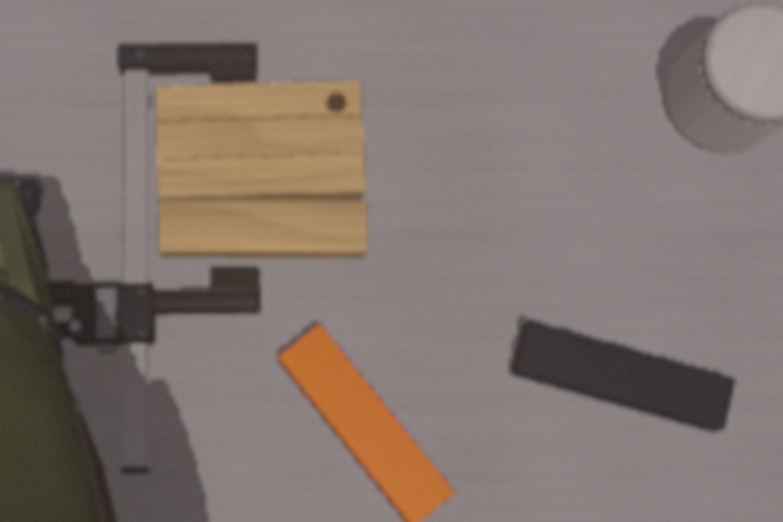

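```bash
python3 -m jog '[[0,0,0,0,0,0,100],[0,-0.3,0,0,0,0,100],[0,-0.3,0,0,0,0,100],[0,-0.3,0,0,0,0,100],[0,-0.3,0,0,0,0,100],[0,0,0,0,0,0,100],[0,0,0,0,0,0,100],[0,0,0,0,0,0,100]]' 15; python3 - <<'E'
from h import *
s=monitor.read_state();c=vision.camera('wrist'); cv2.imwrite('pics/w8.png',c['color']);print(s['eef_pos'],s['wrist_force'])
c=vision.camera('top'); cv2.imwrite('pics/t8.png',cv2.resize(c['color'][140:320,230:500],None,fx=2.9,fy=2.9,interpolation=cv2.INTER_CUBIC))
E
```

```text
clock: 11.65
eef_pos: [425.5, 189.3, 6.5]
eef_rot: [3.141, -0.0, 1.481]
wrist_force: [-0.2, -0.3, -0.0]
finger_gap: 93.4
[425.53267913 189.25513883   6.49788646] [-0.18959604 -0.30884283 -0.00891116]
```

View pics/w8.png

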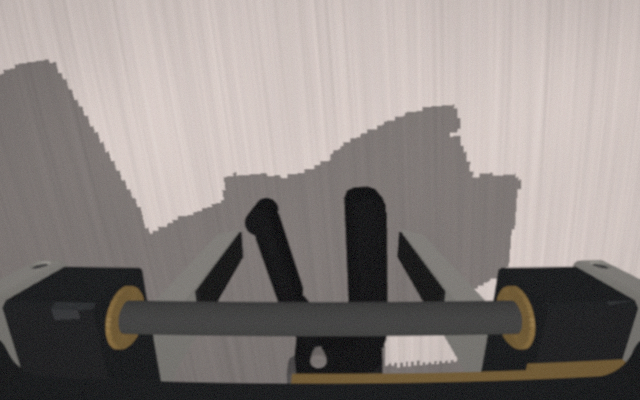

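View pics/t8.png

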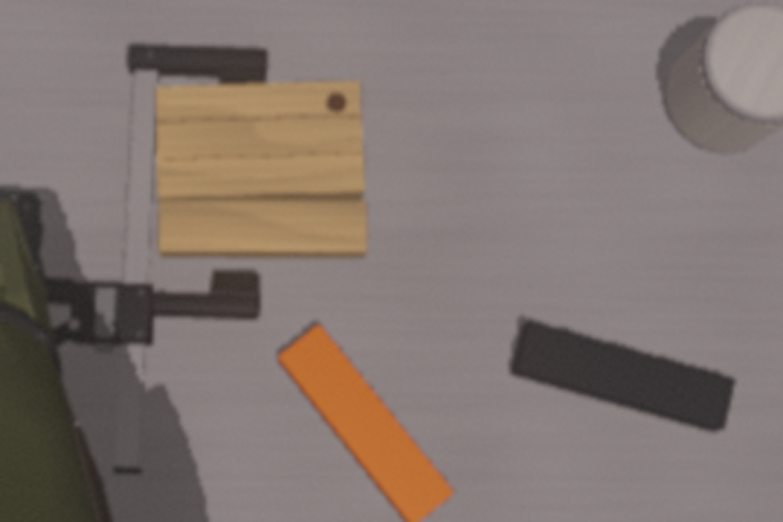

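```bash
python3 -m jog '[[0,0,0,0,0,0,30],[0,0.3,0,0,0,0,30],[0,0.3,0,0,0,0,30],[0,0.3,0,0,0,0,30],[0,0,0,0,0,0,30],[0,0,0,0,0,0,30],[0,0,0,0,0,0,30],[0,0,0,0,0,0,30]]' 15;python3 -m jog '[[0,0,0,0,0,0,30],[0,0,0,0,0,0,30]]'; python3 - <<'E'
from h import *
c=vision.camera('top'); cv2.imwrite('pics/t9.png',cv2.resize(c['color'][140:320,230:500],None,fx=2.9,fy=2.9,interpolation=cv2.INTER_CUBIC))
E
```

```text
clock: 12.55
eef_pos: [434.2, 188.3, 6.4]
eef_rot: [-3.141, 0.0, 1.481]
wrist_force: [-0.1, -1.2, -1.7]
finger_gap: 41.8
clock: 12.75
eef_pos: [434.2, 188.3, 6.4]
eef_rot: [-3.141, 0.0, 1.481]
wrist_force: [0.3, -2.5, -1.2]
finger_gap: 41.6
```

View pics/t9.png

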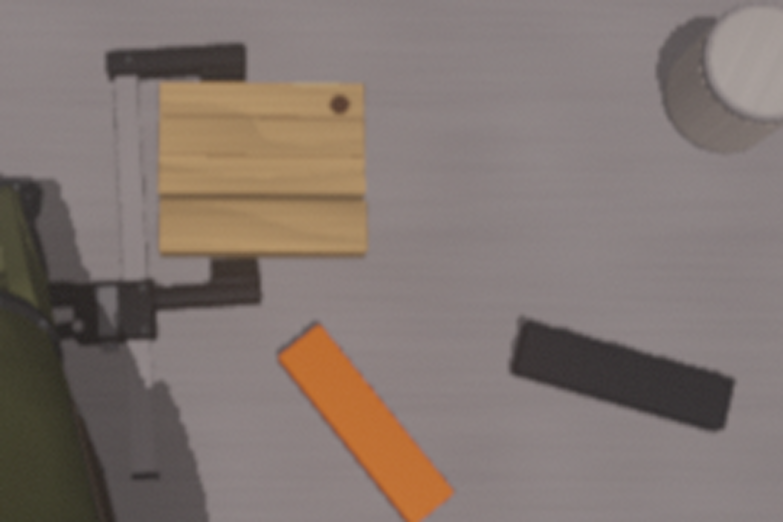

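```bash
python3 -m jog '[[0.04,0.18,0,0,0,0.01,30],[0.04,0.18,0,0,0,0.01,30],[0.04,0.18,0,0,0,0.01,30],[0.04,0.18,0,0,0,0.01,30],[0.04,0.18,0,0,0,0.01,30],[0,0,0,0,0,0,30]]' 18; python3 -m jog '[[0,0,0,0,0,0,100],[0,-0.3,0,0,0,0,100],[0,-0.3,0,0,0,0,100],[0,-0.3,0,0,0,0,100],[0,0,0,0,0,0,100],[0,0,0,0,0,0,100],[0,0,0,0,0,0,100]]' 15; python3 - <<'E'
from h import *
s=monitor.read_state();c=vision.camera('wrist'); cv2.imwrite('pics/w10.png',c['color']);print(s['eef_pos'],s['wrist_force'])
c=vision.camera('top'); cv2.imwrite('pics/t10.png',cv2.resize(c['color'][140:320,230:500],None,fx=2.9,fy=2.9,interpolation=cv2.INTER_CUBIC))
E
```

```text
clock: 13.4
eef_pos: [443.8, 189.5, 6.5]
eef_rot: [3.141, -0.0, 1.43]
wrist_force: [0.0, 0.9, -1.6]
finger_gap: 41.9
clock: 14.1
eef_pos: [434.8, 190.7, 6.6]
eef_rot: [3.141, -0.0, 1.431]
wrist_force: [0.6, -0.2, -0.2]
finger_gap: 92.5
[434.78540237 190.74069309   6.55905205] [ 0.64460364 -0.16588067 -0.19620547]
```

View pics/w10.png

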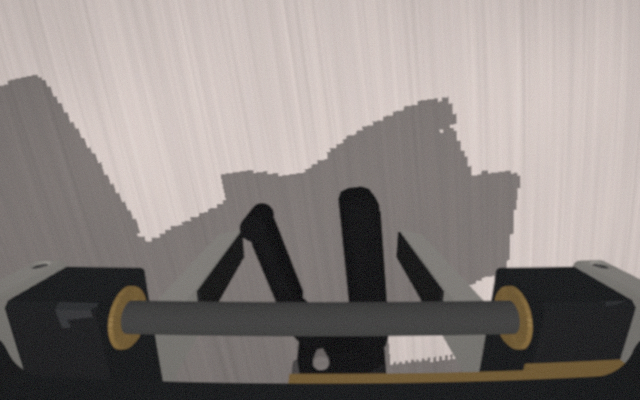

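View pics/t10.png

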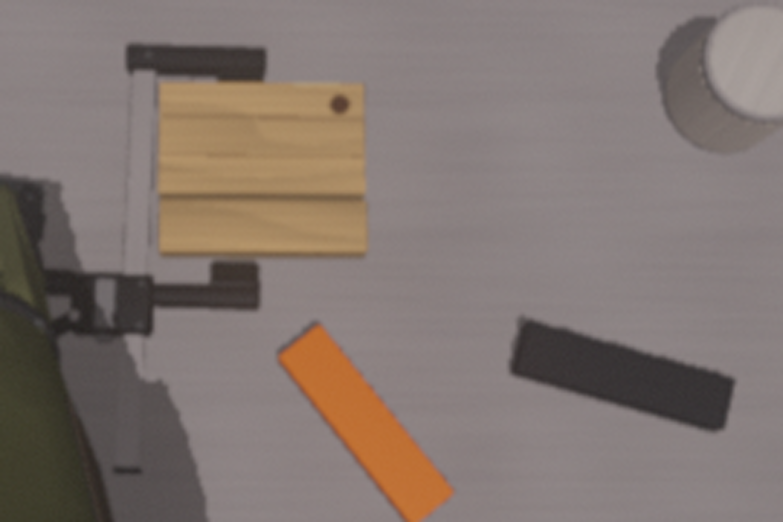

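```bash
python3 -m jog '[[0,-0.4,0,0,0,0,100],[0,0,0,0,0,0,100],[0,0,0,0,0,0,100]]' 15; python3 -m jog '[[0,0,0,0,0,0,30],[0,0.3,0,0,0,0,30],[0,0.3,0,0,0,0,30],[0,0.3,0,0,0,0,30],[0,0.3,0,0,0,0,30],[0,0,0,0,0,0,30],[0,0,0,0,0,0,30],[0,0,0,0,0,0,30]]';python3 -m jog '[[0,0,0,0,0,0,30],[0,0,0,0,0,0,30]]'; python3 - <<'E'
from h import *
c=vision.camera('top'); cv2.imwrite('pics/t11.png',cv2.resize(c['color'][140:320,230:500],None,fx=2.9,fy=2.9,interpolation=cv2.INTER_CUBIC))
E
```

```text
clock: 14.5
eef_pos: [430.6, 191.3, 6.5]
eef_rot: [3.141, -0.0, 1.431]
wrist_force: [0.2, -0.6, -0.7]
finger_gap: 94.2
clock: 15.3
eef_pos: [442.4, 189.4, 6.4]
eef_rot: [-3.141, 0.0, 1.431]
wrist_force: [0.8, -2.1, -1.6]
finger_gap: 41.5
clock: 15.5
eef_pos: [442.4, 189.4, 6.4]
eef_rot: [-3.141, 0.0, 1.431]
wrist_force: [0.6, -1.8, -1.9]
finger_gap: 41.5
```

View pics/t11.png

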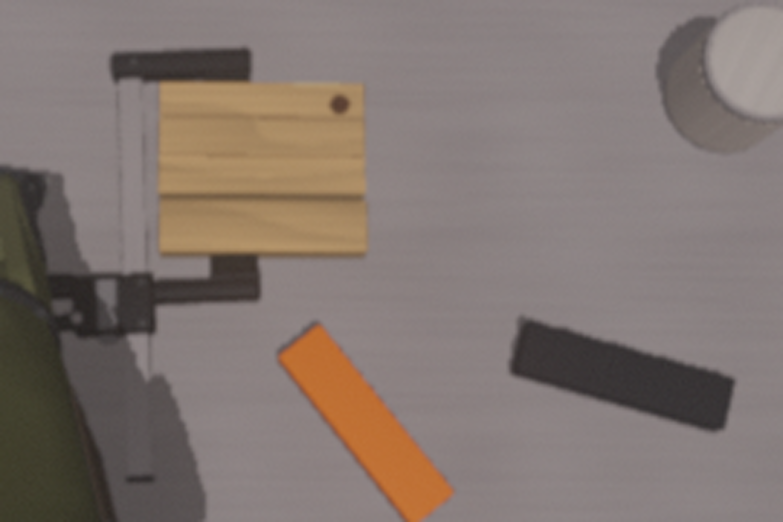

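```bash
python3 -m jog '[[0.04,0.18,0,0,0,0.01,30],[0.04,0.18,0,0,0,0.01,30],[0.04,0.18,0,0,0,0.01,30],[0,0,0,0,0,0,30]]' 15; python3 -m jog '[[0,0,0,0,0,0,100],[0,-0.3,0,0,0,0,100],[0,-0.3,0,0,0,0,100],[0,-0.3,0,0,0,0,100],[0,-0.3,0,0,0,0,100],[0,0,0,0,0,0,100],[0,0,0,0,0,0,100],[0,0,0,0,0,0,100]]' 15; python3 - <<'E'
from h import *
s=monitor.read_state();c=vision.camera('wrist'); cv2.imwrite('pics/w12.png',c['color']);print(s['eef_pos'],s['wrist_force'])
c=vision.camera('top'); cv2.imwrite('pics/t12.png',cv2.resize(c['color'][140:320,230:500],None,fx=2.9,fy=2.9,interpolation=cv2.INTER_CUBIC))
E
```

```text
clock: 15.95
eef_pos: [448.2, 190.1, 6.4]
eef_rot: [3.142, -0.0, 1.4]
wrist_force: [-0.8, 1.2, -1.1]
finger_gap: 41.8
clock: 16.75
eef_pos: [436.4, 192.0, 6.5]
eef_rot: [3.141, -0.0, 1.401]
wrist_force: [-0.3, 1.0, 0.4]
finger_gap: 93.9
[436.39936202 192.02839664   6.5376953 ] [-0.28728324  1.02664228  0.37374815]
```

View pics/w12.png

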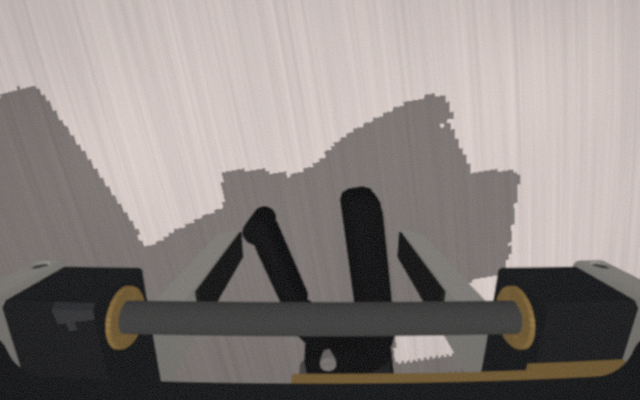

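View pics/t12.png

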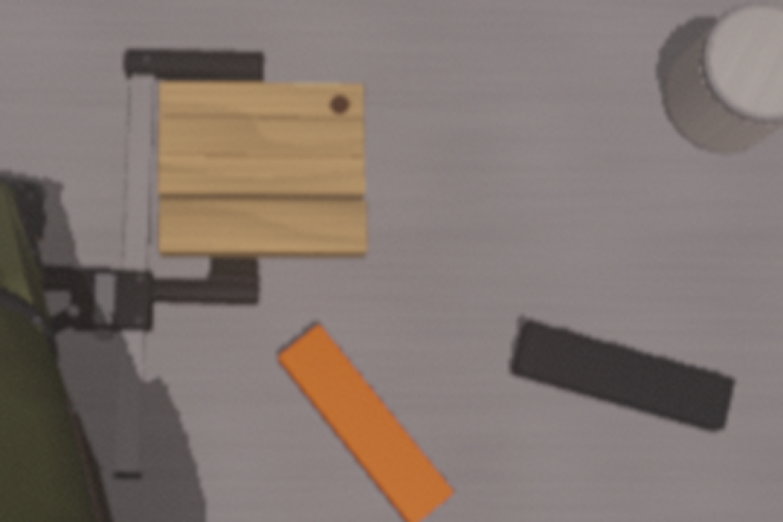

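```bash
python3 -m jog '[[0,0,0,0,0,0,30],[0,0.37,0,0,0,0.007,30],[0,0.37,0,0,0,0.007,30],[0,0.37,0,0,0,0.007,30],[0,0.37,0,0,0,0.007,30],[0,0,0,0,0,0,30],[0,0,0,0,0,0,30],[0,0,0,0,0,0,30]]' 16;python3 -m jog '[[0,0,0,0,0,0,30],[0,0,0,0,0,0,30]]'; python3 - <<'E'
from h import *
c=vision.camera('top'); cv2.imwrite('pics/t13.png',cv2.resize(c['color'][140:320,230:500],None,fx=2.9,fy=2.9,interpolation=cv2.INTER_CUBIC))
E
```

```text
clock: 17.65
eef_pos: [450.8, 189.1, 6.4]
eef_rot: [3.141, 0.0, 1.373]
wrist_force: [2.1, -3.2, -1.4]
finger_gap: 41.8
clock: 17.85
eef_pos: [450.8, 189.1, 6.4]
eef_rot: [3.141, 0.0, 1.373]
wrist_force: [2.8, -4.7, -1.5]
finger_gap: 42.0
```

View pics/t13.png

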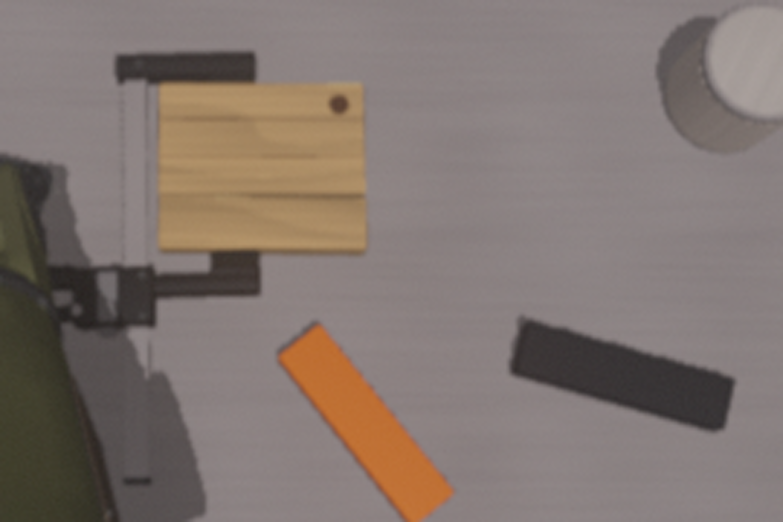

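```bash
python3 -m jog '[[0,0,0,0,0,0,100],[0,-0.3,0,0,0,0,100],[0,-0.3,0,0,0,0,100],[0,-0.3,0,0,0,0,100],[0,-0.3,0,0,0,0,100],[0,0,0,0,0,0,100],[0,0,0,0,0,0,100],[0,0,0,0,0,0,100]]' 16;  python3 - <<'E'
from h import *
s=monitor.read_state();c=vision.camera('wrist'); cv2.imwrite('pics/w14.png',c['color']);print(s['eef_pos'],s['wrist_force'])
c=vision.camera('top'); cv2.imwrite('pics/t14.png',cv2.resize(c['color'][140:320,230:500],None,fx=2.9,fy=2.9,interpolation=cv2.INTER_CUBIC))
E
```

```text
clock: 18.7
eef_pos: [439.2, 191.8, 6.6]
eef_rot: [3.141, -0.0, 1.373]
wrist_force: [-0.3, 0.2, 0.3]
finger_gap: 93.5
[439.21588857 191.76240535   6.5622047 ] [-0.32016985  0.2158338   0.31477947]
```

View pics/w14.png

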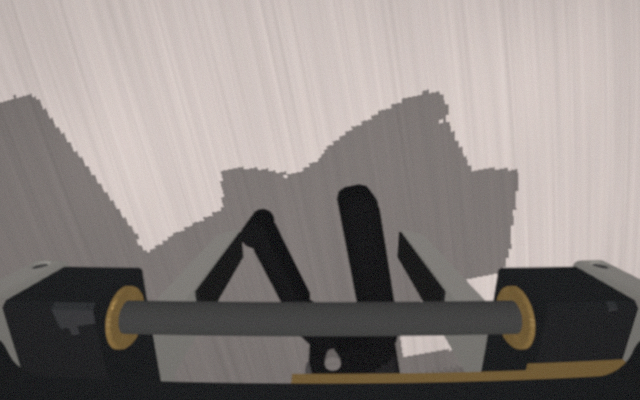

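View pics/t14.png

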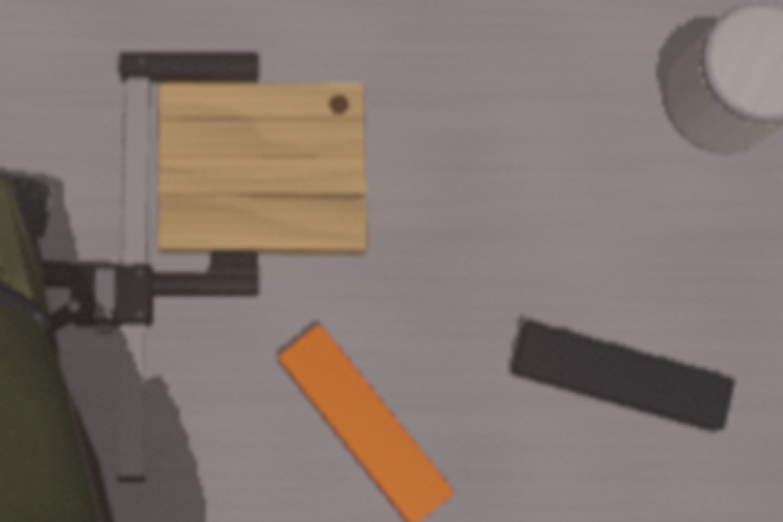

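```bash
python3 -m jog '[[0,-0.3,0,0,0,0,100],[0,0,0,0,0,0,100],[0,0,0,0,0,0,100]]' 16; python3 -m jog '[[0,0,0,0,0,0,30],[0,0.37,0,0,0,0,30],[0,0.37,0,0,0,0,30],[0,0.37,0,0,0,0,30],[0,0.37,0,0,0,0,30],[0,0,0,0,0,0,30],[0,0,0,0,0,0,30],[0,0,0,0,0,0,30]]' 16;python3 -m jog '[[0,0,0,0,0,0,30],[0,0,0,0,0,0,30]]'; python3 - <<'E'
from h import *
c=vision.camera('top'); cv2.imwrite('pics/t15.png',cv2.resize(c['color'][140:320,230:500],None,fx=2.9,fy=2.9,interpolation=cv2.INTER_CUBIC))
E
```

```text
clock: 19.1
eef_pos: [436.0, 192.3, 6.5]
eef_rot: [3.142, -0.0, 1.373]
wrist_force: [0.5, 0.0, -0.3]
finger_gap: 94.1
clock: 19.9
eef_pos: [450.8, 189.2, 6.5]
eef_rot: [3.141, 0.0, 1.373]
wrist_force: [4.0, -3.1, -1.7]
finger_gap: 48.5
clock: 20.1
eef_pos: [450.6, 189.2, 6.5]
eef_rot: [3.141, 0.0, 1.373]
wrist_force: [3.0, -3.7, -0.7]
finger_gap: 48.0
```

View pics/t15.png

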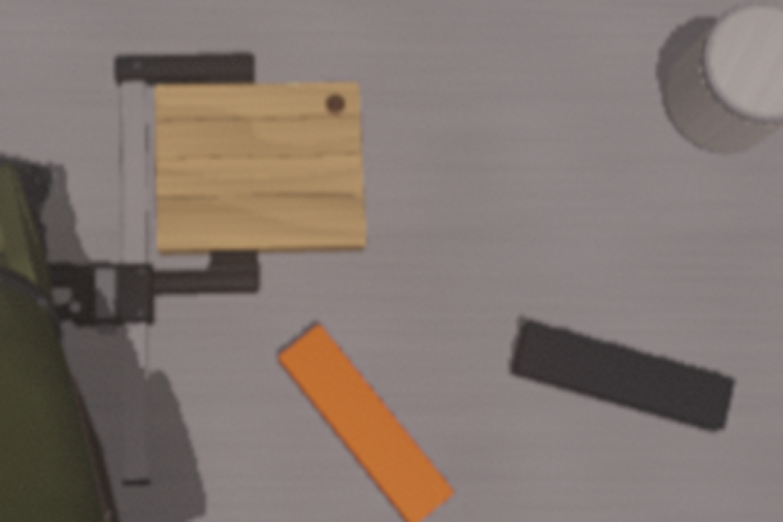

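```bash
python3 -m jog '[[0,0,0,0,0,0,30],[0,0,0,0,0,0,30],[0,0,0,0,0,0,30],[0,0,0,0,0,0,30],[0,0,0,0,0,0,30]]' 20; python3 - <<'E'
from h import *
c=vision.camera('top'); im=c['color'][150:245,265:365]; cv2.imwrite('pics/z16.png',cv2.resize(im,None,fx=6,fy=6,interpolation=cv2.INTER_CUBIC))
c=vision.camera('scene'); cv2.imwrite('pics/s16.png',cv2.resize(c['color'][160:270,230:430],None,fx=4,fy=4,interpolation=cv2.INTER_CUBIC))
E
```

```text
clock: 20.65
eef_pos: [450.5, 189.3, 6.4]
eef_rot: [-3.142, 0.0, 1.373]
wrist_force: [3.1, -3.2, -0.9]
finger_gap: 42.5
```

View pics/z16.png

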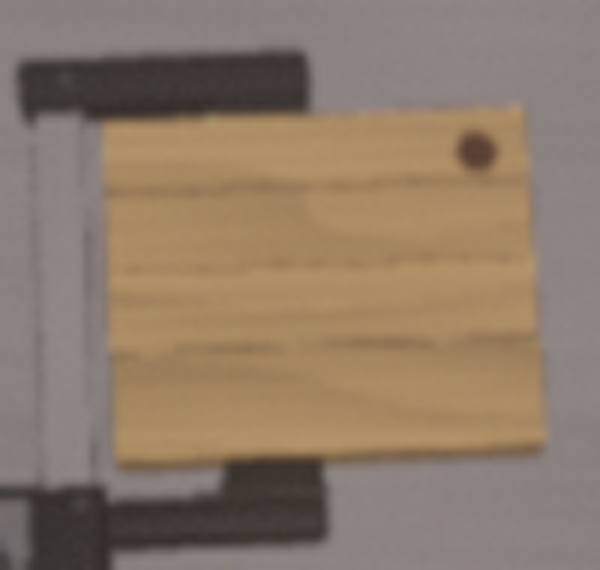

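View pics/s16.png

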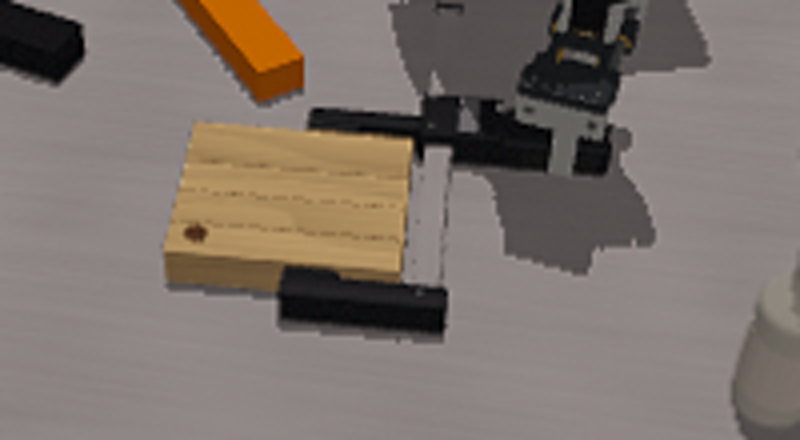

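```bash
python3 -m jog '[[0,0,0,0,0,0,30],[0,0,0,0,0,0,30],[0,0,0,0,0,0,30],[0,0,0,0,0,0,30],[0,0,0,0,0,0,30],[0,0,0,0,0,0,30],[0,0,0,0,0,0,30],[0,0,0,0,0,0,30]]' 20; python3 - <<'E'
from h import *
c=vision.camera('top'); im=c['color'][150:245,265:365]; cv2.imwrite('pics/z17.png',cv2.resize(im,None,fx=6,fy=6,interpolation=cv2.INTER_CUBIC))
s=monitor.read_state(); w=vision.camera('wrist'); cv2.imwrite('pics/w17.png',w['color'])
E
```

```text
clock: 21.55
eef_pos: [450.6, 189.4, 6.5]
eef_rot: [3.142, -0.0, 1.373]
wrist_force: [2.4, 0.6, 0.1]
finger_gap: 42.4
```

View pics/z17.png

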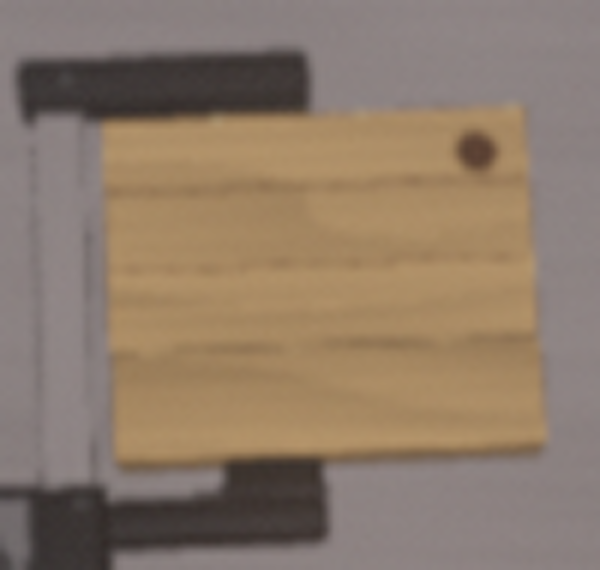

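View pics/w17.png

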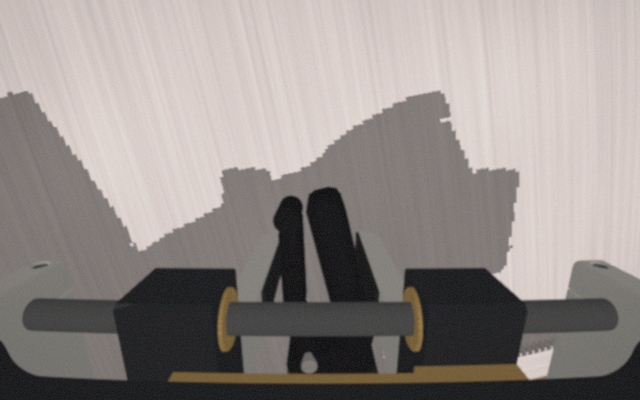

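```bash
python3 -c "
from cell import order;print(order.sign_off())"
```

```text
the job is handed in; nothing more can be done
None
```

The split is closed with the ends flush, and I handed the job in at about 21.6 s of the 72 s with the trigger still squeezed.

**What I did:** I pushed the strip about 95 mm along the board until its end was flush. I then pumped the trigger five times. The loose clamp shifted and turned with each squeeze, so I realigned it between or during strokes.

**Last checks:**
- **Split and ends:** in the top view no gap shows, strip and board look parallel, and the ends are flush to about 1–2 mm.
- **Grip:** on the last stroke the trigger stalled mid-stroke at 16 N, with the fingers at 48 mm. At 20 N it settled at 42.4 mm and stayed there for 0.9 s. By the rule in the task, the clamping force is about 15–21 N.
- **Other objects:** the arm stayed clear of the glue bottle, tape roll and can, and the bottle and can looked undisturbed in the views that showed them. The tape roll was not in any late picture.

**Not confirmed:**
- **Force not measured:** the pad squash is too small for the cameras to show, so the clamping force is inferred from the finger force and travel.
- **Trigger near its end:** at 42.4 mm it is close to the end of its stroke (41 mm), so the extra force from 16 to 20 N may not all have reached the wood.
- **Side effect:** the wood turned a few hundredths of a radian as the pads closed; strip and board turned together.

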